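# Snap the biscuit box shut

## Robot

A 6-joint arm with a two-finger parallel gripper is mounted at the origin on the work surface. World frame = base frame: x ahead of the robot, y to its left, z up, the work surface at z = 0. Lengths are in mm, angles in rad, forces in N, time in s.
With the tool pointing down it reaches from about 300 to 775 mm from the base axis. Payload 14.6 kg.
Tool frame: the origin (TCP) lies at the very end of the fingers, on their centre line; the grasp point (between the pads) lies 19 mm behind it; z points along the fingers, y is the direction in which the jaws open and shut (so a half turn about z gives the same grasp; the last joint's range is limited). The gripper opens to 94 mm and grips with 3 to 60 N. Pads are 16 mm wide; open, the fingers measure 119 mm over their backs; the gripper's body (75 mm by 177 mm) begins 78 mm behind the grasp point.
Start: joints at [-1.336, 0.3, 1.521, -0, 1.321, -0.067], TCP at [163.475, -525.133, 172.046] pointing down, gripper open.
Joint ranges: [-3.03, 3.03], [-0.79, 2.21], [0.23, 2.52], [-1.04, 4.18], [0, 3.07], [-2.55, 2.55]. Speed limits (rad/s): [2.22, 2.22, 2.57, 3.14, 3.14, 3.14].

## Interface

Orientations are given as [roll, pitch, yaw] about the fixed x, y, z axes, in that order (R = Rz(yaw) Ry(pitch) Rx(roll)).
In Python, from cell import manip gives the robot as it stands.
- The arm moves only by the shell command python3 -m inch 'ROWS' [FORCE]. ROWS is a JSON object of lists of equal length, an entry for each row: "grip": the opening, from -1 (shut) to 1 (fully open), so that 0 is half open; "travel": the shift along the world's x, y, z in cm, a list of three; "turn": the turn, a rotation vector about the world's x, y, z in degrees, a list of three. A call has 1 to 10 rows; each row is the pose to reach, as a shift and turn from the pose measured when the call began; what a row does not reach only later rows make up. A row lasts 1/8 s, in which the tool goes at most 62.5 mm and 10.7 degrees, less where a joint would pass 70% of its speed; a pose out of reach is approached as far as the arm can. A call with a gripper value outside its range is refused whole. The fingers move at their own pace and stop on an object; FORCE is the grip in N (left out, the last holds). Time passes only in rows, so rows that repeat a pose let the fingers close. It gives the time, the measured TCP pose, the force and the opening at its end, in the units of the state.
- manip.read_state(): the state, without advancing time (a new reading comes with each control period).
- manip.camera(name): name is "scene" or "top"; returns (picture, depth): 384x512x3 uint8, red, green, blue; 384x512 float32, mm along the optical axis (not along the pixel's ray), 0 where there is no reading.
- manip.calibration(name): a dict with "fx", "fy", "cx", "cy" (pixels), "world_from_camera" (4x4, takes a point from camera to world coordinates). Camera axes: x right, y up, looking along -z (the intrinsics and any distortion apply to the point x, -y, -z); pixel columns grow to the right and rows downward; lengths in mm; the calibration is good to about 2 mm. A picture is of the moment at which its call begins. calibration takes no time and is no camera call.
- manip.sign_off(): hands the job in, once; it reports no verdict.
Trained networks look in the newest picture that a camera, given by its name, has taken for a name from the list of things; names that differ only in an ending like _2 or _b are one class to them, and where a whole thing is asked for, a point or a joint stands for the part that bears it (a point fixed in the world has none). Each returns a list of dicts, best first, with "p" (0 to 1); they miss things now and then, are a little off and sometimes report something else, mostly with a low value. They report only what shows in the picture. A call takes as long as a camera call.
- manip.look_for(camera, label): "bbox" ([left, top, right, bottom] in pixels, round what is visible of it).
The state is a dict: "clock": time; "joints": joint angles; "qd": joint speeds; "effort": joint torques, N m; "eef_pos": TCP position; "eef_rot": TCP orientation; "wrist_force": force on the tool from outside, world axes, zero at the start; "moment": the same for the moment, N m; "finger_gap": finger opening in mm.
Only numpy, scipy, OpenCV 4.12 (cv2) and the standard library are available. Lean on these libraries where they do the work, as an engineer would, in place of code of your own. Each camera call takes 0.05 s, during which the arm holds its last target.

## Task

The lid of the clear biscuit box has been laid on, but its rim still stands up in places. Go round the lid and press each section of the rim down with the fingertips until it snaps, so that the whole rim is shut. Only press: do not lift the box, leave it standing where it is, and leave the things around it where they are.

Things in the scene. Friction and masses are not known exactly. Their poses are not given: they have to be found in the camera images.
- biscuit_box: clear plastic box, loose, 0.8 kg, 200 (its x) x 140 (its y) x 75 mm high, with pale grey-white snap-fit lid, 212 x 152 mm. Origin: centre of the underside. Lid's rounded corners (top 81 mm above the counter) and sunken middle panel (72 mm) are rigid. Between the corners the rim is six 26 mm wide sections hinged along their inner edges: one 92 mm long on each end, two 73 mm long on each long side
- rim1 (a joint): rim section 1, the end of the box towards its +x: 0 = shut, flat, top 81 mm above counter; 0.32 rad = open, outer edge 8 mm higher. Pushed down at press1 the force rises to about 10 N (at 0.22 rad), then falls; below 0.07 rad it snaps shut by itself and stays; released earlier it springs open. Starts open
- press1 (a point): where to press rim section 1: top face, mid-length, 17 mm out from its hinge line, 9 mm in from its outer edge; moves with it (81 mm above the counter when shut, 86 mm when open); x axis outwards across the rim, y axis along it
- rim2 (a joint): rim section 2, the long +y side, half nearer +x: 0 = shut, flat, top 81 mm above counter; 0.32 rad = open, outer edge 8 mm higher. Pushed down at press2 the force rises to about 10 N (at 0.22 rad), then falls; below 0.07 rad it snaps shut by itself and stays; released earlier it springs open. Starts open
- press2 (a point): where to press rim section 2: top face, mid-length, 17 mm out from its hinge line, 9 mm in from its outer edge; moves with it (81 mm above the counter when shut, 86 mm when open); x axis outwards across the rim, y axis along it
- rim3 (a joint): rim section 3, the long +y side, half nearer -x: 0 = shut, flat, top 81 mm above counter; 0.32 rad = open, outer edge 8 mm higher. Pushed down at press3 the force rises to about 10 N (at 0.22 rad), then falls; below 0.07 rad it snaps shut by itself and stays; released earlier it springs open. Starts open or shut
- press3 (a point): where to press rim section 3: top face, mid-length, 17 mm out from its hinge line, 9 mm in from its outer edge; moves with it (81 mm above the counter when shut, 86 mm when open); x axis outwards across the rim, y axis along it
- rim4 (a joint): rim section 4, the end towards -x: 0 = shut, flat, top 81 mm above counter; 0.32 rad = open, outer edge 8 mm higher. Pushed down at press4 the force rises to about 10 N (at 0.22 rad), then falls; below 0.07 rad it snaps shut by itself and stays; released earlier it springs open. Starts open
- press4 (a point): where to press rim section 4: top face, mid-length, 17 mm out from its hinge line, 9 mm in from its outer edge; moves with it (81 mm above the counter when shut, 86 mm when open); x axis outwards across the rim, y axis along it
- rim5 (a joint): rim section 5, the long -y side, half nearer -x: 0 = shut, flat, top 81 mm above counter; 0.32 rad = open, outer edge 8 mm higher. Pushed down at press5 the force rises to about 10 N (at 0.22 rad), then falls; below 0.07 rad it snaps shut by itself and stays; released earlier it springs open. Starts open
- press5 (a point): where to press rim section 5: top face, mid-length, 17 mm out from its hinge line, 9 mm in from its outer edge; moves with it (81 mm above the counter when shut, 86 mm when open); x axis outwards across the rim, y axis along it
- rim6 (a joint): rim section 6, the long -y side, half nearer +x: 0 = shut, flat, top 81 mm above counter; 0.32 rad = open, outer edge 8 mm higher. Pushed down at press6 the force rises to about 10 N (at 0.22 rad), then falls; below 0.07 rad it snaps shut by itself and stays; released earlier it springs open. Starts open or shut
- press6 (a point): where to press rim section 6: top face, mid-length, 17 mm out from its hinge line, 9 mm in from its outer edge; moves with it (81 mm above the counter when shut, 86 mm when open); x axis outwards across the rim, y axis along it
- mug: bystander, loose: white ceramic mug, 82 mm across, 88 mm high, handle towards its +y; origin at the centre of its foot
- tamper: bystander, loose: coffee tamper standing on its steel base, 58 mm across, dark wooden handle, 86 mm high; origin at the centre of its base
- milk_jug: bystander, loose: steel milk jug, 90 mm across, 95 mm high, handle towards its +y reaching 74 mm out; origin at the centre of its foot
- tongs: bystander, loose: steel pastry tongs lying on the counter along their x axis, 200 mm long, 51 mm wide at the tips, 16 mm high; origin near the middle, underneath
- filter_carton: bystander, loose: plain brown cardboard carton, 55 x 120 x 70 mm high; origin at the centre of its underside
- tumbler: bystander, loose: white travel tumbler with a wooden lid, 74 mm across, 158 mm high; origin at the centre of its foot

How it is judged:
By the outcome, as a careful person would: the job done as asked, in the order asked, and still so for the second after the job is handed in, with the robot touching nothing.
It also fails if it takes over 51 s, if anything falls off the work surface, if the arm or the gripper's body presses on something with over 40 N, if the wrist force passes 120 N, or if a joint passes its speed limit or range.

## Working session

There is one attempt and no reset: what is moved stays moved. The work goes in short steps, Python scripts to look and compute and a shell command to move; the robot and the scene stay as the last step left them, time stands still between calls to the robot, and variables do not carry over. Pictures are saved under pics/ and viewed, and the job is handed in when it is done.

```bash
ls; mkdir -p pics
python3 - <<'E'
from cell import manip
import cv2,numpy as np
for n in("scene","top"):
    p,d=manip.camera(n); cv2.imwrite(f"pics/{n}0.png",cv2.resize(p[:,:,::-1],(800,600),interpolation=cv2.INTER_CUBIC)); np.savez(f"pics/{n}0.npz",p=p,d=d)
    c=manip.calibration(n); print(n,{k:np.round(v,3).tolist() for k,v in c.items()})
    for l in("biscuit_box",):
        print(manip.look_for(n,l))
print(manip.read_state())
E
```

```text
pics
scene {'fx': 449.626, 'fy': 449.626, 'cx': 254.954, 'cy': 196.135, 'world_from_camera': [[0.851, -0.438, 0.289, 938.322], [0.525, 0.703, -0.481, -713.378], [0.008, 0.561, 0.828, 1109.001], [0.0, 0.0, 0.0, 1.0]]}
[{'bbox': [232.0, 134.3, 314.9, 205.4], 'p': 0.71}, {'bbox': [279.2, 138.3, 303.8, 157.3], 'p': 0.44}, {'bbox': [232.2, 138.0, 251.9, 163.8], 'p': 0.25}]
top {'fx': 410.598, 'fy': 410.598, 'cx': 256.532, 'cy': 186.05, 'world_from_camera': [[0.023, 0.981, -0.195, 406.324], [-1.0, 0.021, -0.013, -118.418], [-0.009, 0.195, 0.981, 1043.213], [0.0, 0.0, 0.0, 1.0]]}
[{'bbox': [165.8, 158.3, 240.7, 254.8], 'p': 0.88}]
{'clock': 0.2, 'joints': array([-1.33559188e+00,  3.00252663e-01,  1.52129829e+00, -1.76839582e-05,
        1.32072288e+00, -6.66333530e-02]), 'qd': array([-0.00033701,  0.00030914, -0.00102169, -0.00189049, -0.00141626,
        0.00090373]), 'effort': array([-3.27141915e-04, -5.31502998e+01, -3.52561390e+01,  7.07372557e-02,
        2.34137953e-02, -8.29812029e-05]), 'eef_pos': array([ 163.43648699, -524.97769882,  171.72581633]), 'eef_rot': array([-3.14091185e+00, -2.82625947e-05,  3.01842174e-01]), 'wrist_force': array([0.54070613, 0.27517255, 0.54805199]), 'moment': array([ 0.00575547,  0.02910679, -0.00173836]), 'finger_gap': 93.75116461474414}
```

View pics/scene0.png

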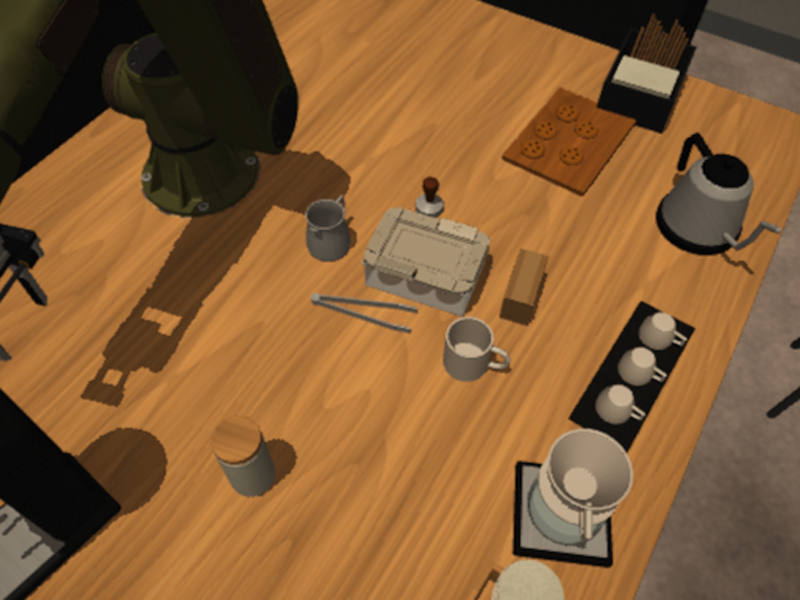

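View pics/top0.png

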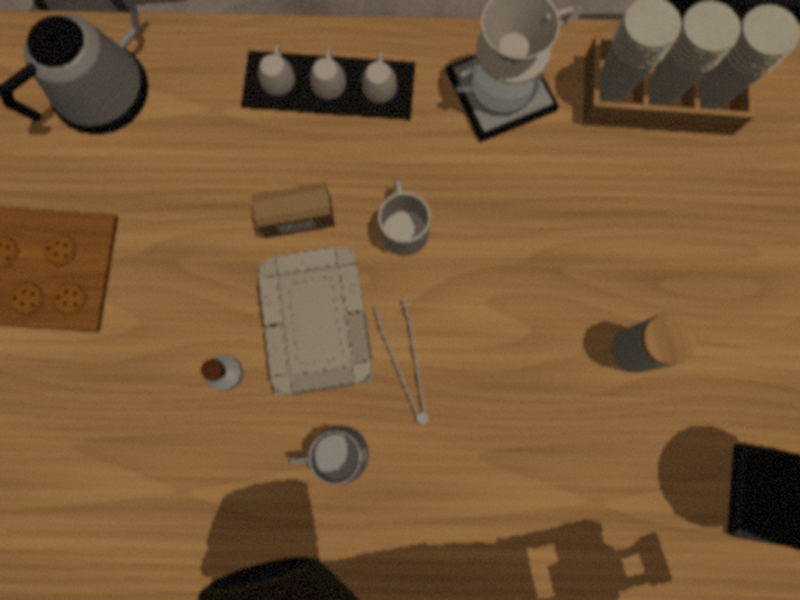

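The top view shows the box at about (315,322) in the 800 px picture, long axis nearly vertical. The tamper is on its left, the jug below, the tongs on its right, and the mug and carton above. Next I'll rectify the lid and map its heights.

```bash
cat > h.py <<'E'
from cell import manip
import cv2,numpy as np
def cloud(n,p,d):
    c=manip.calibration(n); v,u=np.mgrid[0:384,0:512]
    P=np.stack([(u-c["cx"])/c["fx"]*d,-(v-c["cy"])/c["fy"]*d,-d,np.ones_like(d)],-1)
    return (P@np.array(c["world_from_camera"]).T)[...,:3]
def ortho(n,p,z,x0,x1,y0,y1,s):
    # image: right = -y, up = +x
    c=manip.calibration(n); W=int((y1-y0)*s);H=int((x1-x0)*s)
    r,q=np.mgrid[0:H,0:W]; X=x1-r/s; Y=y1-q/s
    P=np.stack([X,Y,np.full_like(X,z),np.ones_like(X)],-1)@np.linalg.inv(np.array(c["world_from_camera"])).T
    u=c["cx"]+c["fx"]*P[...,0]/-P[...,2]; v=c["cy"]-c["fy"]*P[...,1]/-P[...,2]
    return cv2.remap(p,u.astype(np.float32),v.astype(np.float32),cv2.INTER_CUBIC)
E
python3 - <<'E'
from h import *
ims=[]
for n in("top","scene"):
    f=np.load(f"pics/{n}0.npz");p,d=f["p"],f["d"]
    X=cloud(n,p,d.astype(float)); 
    o=ortho(n,p,81,240,540,-120,120,1.6*1.0)
    o=cv2.convertScaleAbs(o,alpha=1.4)
    for k,x in enumerate(range(260,540,20)): cv2.putText(o,str(x),(0,int((540-x)*1.6)),0,.35,(255,0,0))
    for y in range(-100,120,40): cv2.putText(o,str(y),(int((120-y)*1.6),475),0,.35,(255,0,0))
    ims.append(o)
    m=(X[...,2]>65)&(X[...,2]<95)&(X[...,0]>250)&(X[...,0]<520)&(abs(X[...,1])<130)&(d>0)
    m=m.astype(np.uint8); k,l,st,ce=cv2.connectedComponentsWithStats(m)
    for i in range(1,k):
        if st[i,4]>150:
            Q=X[l==i]; print(n,st[i],Q.mean(0).round(1),cv2.minAreaRect(Q[:,:2].astype(np.float32)))
            if st[i,4]>1500:
                (cx,cy),_,_=cv2.minAreaRect(Q[:,:2].astype(np.float32)); np.savez(f"pics/lid_{n}.npz",Q=Q,uv=np.argwhere(l==i))
cv2.imwrite("pics/ortho.png",np.hstack(ims)[:,:,::-1])
for t in ["biscuit_box","mug","tamper","milk_jug","tongs","filter_carton","tumbler","press1","rim1"]: 
    manip
print(manip.calibration)
E
```

```text
top [ 170  217   69   36 2055] [482.7  18.1  78.7] ((479.949951171875, 16.160064697265625), (81.89949798583984, 160.874267578125), 0.9882550835609436)
top [185 276  50  35 285] [346.8  -8.1  86.8] ((343.8119201660156, -8.1834716796875), (73.12199401855469, 98.38027954101562), 37.053489685058594)
scene [195 125  26  29 346] [351.5 -14.9  80.6] ((346.06756591796875, -10.43365478515625), (73.56619262695312, 99.75961303710938), 37.11503601074219)
scene [231 133  44  42 990] [485.7  13.   78.1] ((486.1089172363281, 11.143180847167969), (80.79613494873047, 163.73406982421875), 5.133101940155029)
<function make.<locals>.<lambda> at 0x7efde8b0c860>
```

View pics/ortho.png

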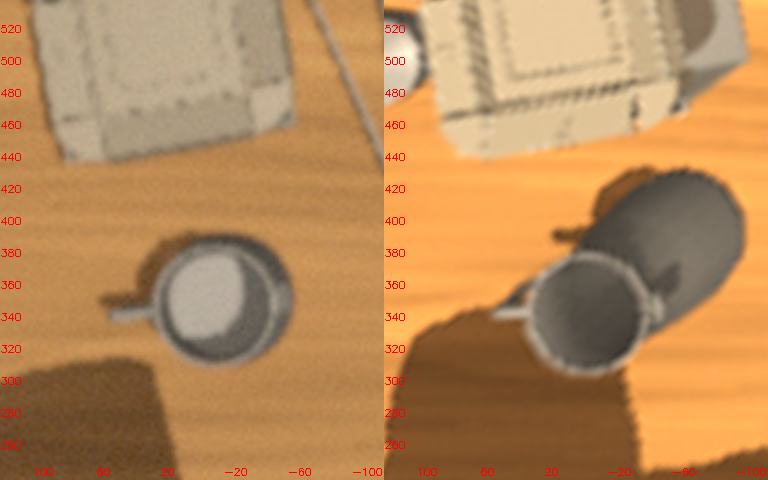

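Range was wrong; the box sits at x≈440–670. Redo.

Run:
```python
from h import *
ims=[]
for n in("top","scene"):
    f=np.load(f"pics/{n}0.npz");p,d=f["p"],f["d"]
    X=cloud(n,p,d.astype(float)); 
    o=ortho(n,p,81,420,690,-90,140,1.74)
    o=cv2.convertScaleAbs(o,alpha=1.3)
    for x in range(440,690,20): cv2.putText(o,str(x),(0,int((690-x)*1.74)),0,.35,(255,0,0))
    for y in range(-80,140,40): cv2.putText(o,str(y),(int((140-y)*1.74),465),0,.35,(255,0,0))
    ims.append(o)
    m=(X[...,2]>65)&(X[...,2]<100)&(X[...,0]>420)&(X[...,0]<720)&(abs(X[...,1])<140)&(d>0)
    m=m.astype(np.uint8); k,l,st,ce=cv2.connectedComponentsWithStats(m)
    for i in range(1,k):
        if st[i,4]>80:
            Q=X[l==i]; r=cv2.minAreaRect(Q[:,:2].astype(np.float32));print(n,st[i],Q.mean(0).round(1),np.round(r[0],1),np.round(r[1],1),round(r[2],2))
            if st[i,4]>2000: np.savez(f"pics/lid_{n}.npz",Q=Q)
cv2.imwrite("pics/ortho1.png",np.hstack(ims)[:,:,::-1])
for n in("top","scene"):
  for t in ["mug","tamper","milk_jug","tongs","filter_carton","tumbler","rim1","press1"]: print(n,t,manip.look_for(n,t)[:2])
```

```text
top [162 137  47   9 229] [712.1  89.7  69.9] [709.7  74.9] [ 20.7 114. ] 1.01
top [242 136  30  22 137] [683.7 -99.6  81.6] [690.6 -97.6] [78.4 32.1] 66.93
top [ 165  159   74   94 5621] [548.6  25.8  77.9] [551.   26.4] [217.8 155.8] 11.77
scene [ 231  133   83   58 3090] [557.4  20.5  77.4] [555.8  22.3] [213.5 160.5] 10.47
scene [325 160  14  22  90] [713.7  92.6  70.2] [715.1  83.8] [16.7 87.6] 6.97
scene [284 203  24  18 140] [692.9 -91.2  79.9] [692.7 -99.8] [74.1 27.8] 65.91
top mug [{'bbox': [241.8, 113.7, 276.7, 163.1], 'p': 0.56}]
top tamper [{'bbox': [127.1, 227.2, 156.0, 249.7], 'p': 0.61}, {'bbox': [169.8, 207.2, 184.5, 241.3], 'p': 0.36}]
top milk_jug [{'bbox': [221.9, 201.5, 234.4, 229.2], 'p': 0.68}, {'bbox': [189.6, 274.8, 237.4, 309.6], 'p': 0.65}]
top tongs [{'bbox': [240.1, 195.4, 273.3, 270.5], 'p': 0.52}, {'bbox': [389.1, 201.6, 447.2, 240.1], 'p': 0.42}]
top filter_carton [{'bbox': [160.6, 115.1, 215.3, 152.8], 'p': 0.86}]
top tumbler []
top rim1 [{'bbox': [177.8, 155.1, 215.2, 176.5], 'p': 0.92}, {'bbox': [218.9, 169.7, 230.5, 195.0], 'p': 0.74}]
top press1 [{'bbox': [176.6, 159.4, 217.8, 174.2], 'p': 0.92}, {'bbox': [223.2, 199.1, 237.5, 231.5], 'p': 0.92}]
scene mug [{'bbox': [278.6, 206.2, 329.2, 243.0], 'p': 0.79}, {'bbox': [231.1, 133.5, 316.7, 205.1], 'p': 0.32}]
scene tamper [{'bbox': [262.6, 112.6, 283.7, 139.6], 'p': 0.76}]
scene milk_jug [{'bbox': [196.1, 125.2, 222.8, 169.7], 'p': 0.89}]
scene tongs [{'bbox': [197.5, 188.6, 263.5, 213.5], 'p': 0.57}]
scene filter_carton [{'bbox': [321.3, 165.2, 349.7, 209.1], 'p': 0.71}]
scene tumbler [{'bbox': [134.6, 265.8, 178.5, 314.5], 'p': 0.65}]
scene rim1 [{'bbox': [265.8, 170.9, 291.1, 187.3], 'p': 0.77}, {'bbox': [279.4, 139.1, 303.2, 152.5], 'p': 0.76}]
scene press1 [{'bbox': [241.7, 166.6, 263.7, 181.0], 'p': 0.8}, {'bbox': [280.0, 138.5, 304.1, 156.2], 'p': 0.67}]
```

View pics/ortho1.png

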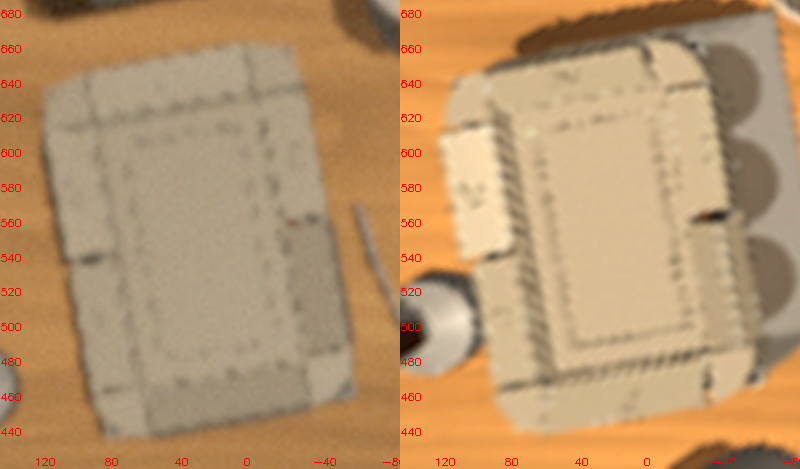

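```bash
cat > fit.py <<'E'
from h import *
import sys
from scipy.optimize import minimize
def fit(n,Q):
    # soft box: percentile extents in rotated frame, yaw by minimal area
    best=None
    for a in np.radians(np.arange(6,17,.25)):
        R=np.array([[np.cos(a),np.sin(a)],[-np.sin(a),np.cos(a)]]); L=Q[:,:2]@R.T
        # compare with the 212x152 rectangle: count inside
        lo,hi=np.percentile(L,1,0),np.percentile(L,99,0); A=np.prod(hi-lo)
        if best is None or A<best[0]: best=(A,a,R.T@((lo+hi)/2),hi-lo)
    return best
if __name__=="__main__":
    for n in("top","scene"):
        Q=np.load(f"pics/lid_{n}.npz")["Q"]; b=fit(n,Q); print(n,np.degrees(b[1]),b[2],b[3])
    c=np.array([553,25.]);a=np.radians(11)
    R=np.array([[np.cos(a),-np.sin(a)],[np.sin(a),np.cos(a)]])
    pts={1:(97,0),2:(39,67),3:(-39,67),4:(-97,0),5:(-39,-67),6:(39,-67)}
    for n in("top","scene"):
        Q=np.load(f"pics/lid_{n}.npz")["Q"]; L=(Q[:,:2]-c)@R
        pan=np.median(Q[(abs(L)<[50,30]).all(1),2])
        print(n,"panel",pan)
        for k,(x,y) in pts.items():
            o=np.array([np.sign(x)*(k in(1,4)),np.sign(y)*(k not in(1,4))])
            row=[]
            for r in(-12,-6,0,5):
                pc=np.array([x,y])+o*r; w=np.where(o!=0,3,25); m=(abs(L-pc)<w).all(1)
                row.append((round(float(np.median(Q[m,2])-pan),1),int(m.sum())) if m.any() else None)
            print(k,(c+R@[x,y]).round(1),row)
E
python3 fit.py
```

```text
top 10.25 [549.66027589  25.06443573] [207.81184727 149.16361776]
scene 10.0 [556.44788595  22.03996665] [207.54066712 150.37241225]
top panel 71.99464014340481
1 [648.2  43.5] [(11.3, 56), (13.4, 52), (15.1, 55), (15.9, 35)]
2 [578.5  98.2] [(10.6, 57), (12.6, 54), (14.1, 52), (15.3, 55)]
3 [501.9  83.3] [(8.9, 58), (8.9, 51), (8.8, 56), (8.4, 55)]
4 [457.8   6.5] [(9.9, 53), (12.3, 56), (14.3, 54), (16.2, 52)]
5 [527.5 -48.2] [(11.5, 50), (13.1, 53), (15.1, 53), (15.1, 57)]
6 [604.1 -33.3] [(8.9, 53), (9.0, 49), (8.8, 52), (8.3, 53)]
scene panel 71.73720034097869
1 [648.2  43.5] [(10.5, 26), (12.2, 24), (14.8, 28), (15.6, 27)]
2 [578.5  98.2] [(11.3, 34), (13.2, 31), (15.6, 35), (14.0, 12)]
3 [501.9  83.3] [(8.1, 30), (9.2, 25), (8.7, 21), (7.7, 22)]
4 [457.8   6.5] [(11.2, 34), (12.8, 31), (15.7, 31), (15.8, 21)]
5 [527.5 -48.2] [(10.8, 24), (12.2, 21), (14.3, 23), (14.8, 29)]
6 [604.1 -33.3] [(8.9, 26), (8.8, 32), (9.9, 27), (8.4, 30)]
```

Sections 1, 2, 4 and 5 stand about 15 mm above the panel at the press line, so they are open. Sections 3 and 6 sit at about 9 mm, so they are already shut. The panel reads 72 mm, which matches the text. The two views put the centre about 7 mm apart, so I use the mean (553,24) with a yaw of about 10°. I'll move above press1 and close the fingers.

```bash
python3 -m inch '{"grip":[-1,-1,-1,-1,-1,-1,-1,-1,-1,-1],"travel":[[4.8,5.6,1],[8.9,10.4,1],[13,15.1,1],[17,19.9,1],[21,24.6,1],[25,29.4,1],[29,34,1],[33,38.8,1],[37,43.5,1],[41,48,1]],"turn":[[0,0,0],[0,0,0],[0,0,-1],[0,0,-2],[0,0,-3],[0,0,-4],[0,0,-5],[0,0,-6],[0,0,-7],[0,0,-7]]}' 40
```

```text
clock: 2.25
eef_pos: [570.1, -48.4, 182.2]
eef_rot: [3.141, -0.0, 0.18]
wrist_force: [-0.3, -0.8, 0.7]
finger_gap: 0.7
```

```bash
python3 -m inch '{"grip":[-1,-1,-1,-1,-1],"travel":[[4,4.5,-2],[7.8,8.9,-4],[7.8,8.9,-8.2],[7.8,8.9,-8.2],[7.8,8.9,-8.2]],"turn":[[0,0,0],[0,0,0],[0,0,0],[0,0,0],[0,0,0]]}'
python3 - <<'E'
from h import *
ims=[]
for n in("top","scene"):
    p,d=manip.camera(n); np.savez(f"pics/{n}1.npz",p=p,d=d)
    u0,v0=(150,140) if n=="top" else (220,110)
    ims.append(cv2.resize(p[v0:v0+130,u0:u0+100],(400,520),interpolation=cv2.INTER_CUBIC))
cv2.imwrite("pics/a1.png",cv2.convertScaleAbs(np.hstack(ims),alpha=1.4)[:,:,::-1])
print(manip.read_state()["eef_pos"])
E
```

```text
clock: 2.88
eef_pos: [648.6, 40.0, 102.2]
eef_rot: [3.141, -0.002, 0.179]
wrist_force: [-0.5, -0.1, 0.4]
finger_gap: 0.4
[648.81717299  39.96650207 102.68889083]
```

View pics/a1.png

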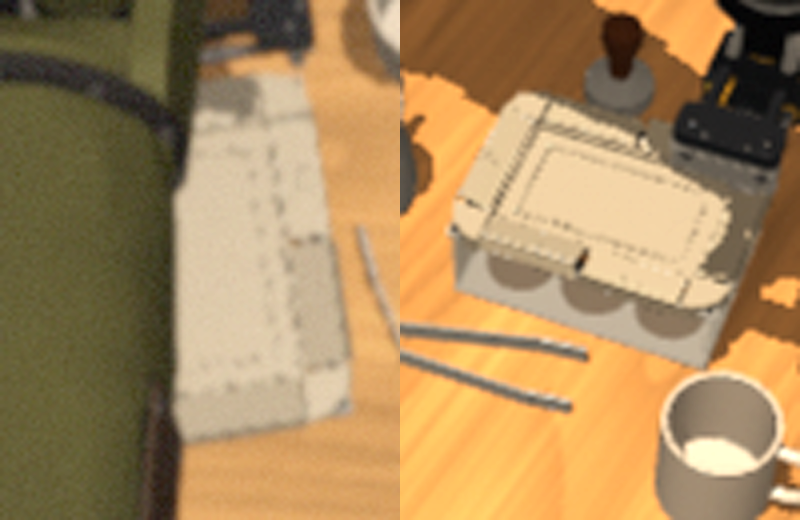

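The gripper hovers over the far end (scene crop about 730,140), and the arm hides part of the top view. Now pressing section 1 in small steps.

```bash
python3 -m inch '{"grip":[-1,-1,-1,-1,-1],"travel":[[0,0.1,-1],[0,0.1,-1.5],[0,0.1,-1.7],[0,0.1,-1.9],[0,0.1,-1.9]],"turn":[[0,0,0],[0,0,0],[0,0,0],[0,0,0],[0,0,0]]}'
```

```text
clock: 3.6
eef_pos: [648.8, 40.9, 83.5]
eef_rot: [3.141, -0.003, 0.179]
wrist_force: [-0.1, -0.7, -0.1]
finger_gap: 0.3
```

```bash
python3 -m inch '{"grip":[-1,-1,-1],"travel":[[0,0,-0.15],[0,0,-0.3],[0,0,-0.3]],"turn":[[0,0,0],[0,0,0],[0,0,0]]}'
```

```text
clock: 3.98
eef_pos: [648.7, 41.0, 80.4]
eef_rot: [3.141, -0.003, 0.179]
wrist_force: [-0.2, -0.2, 0.2]
finger_gap: 0.6
```

```bash
python3 -m inch '{"grip":[-1,-1,-1],"travel":[[0,0,-0.1],[0,0,-0.2],[0,0,-0.2]],"turn":[[0,0,0],[0,0,0],[0,0,0]]}'
python3 - <<'E'
from h import *
p,d=manip.camera("scene"); np.savez("pics/scene2.npz",p=p,d=d)
cv2.imwrite("pics/a2.png",cv2.convertScaleAbs(cv2.resize(p[110:210,220:340],(720,600),interpolation=cv2.INTER_CUBIC),alpha=1.5)[:,:,::-1])
E
```

```text
clock: 4.35
eef_pos: [648.7, 40.9, 78.3]
eef_rot: [3.141, -0.003, 0.179]
wrist_force: [0.1, 0.7, 0.8]
finger_gap: 0.2
```

View pics/a2.png

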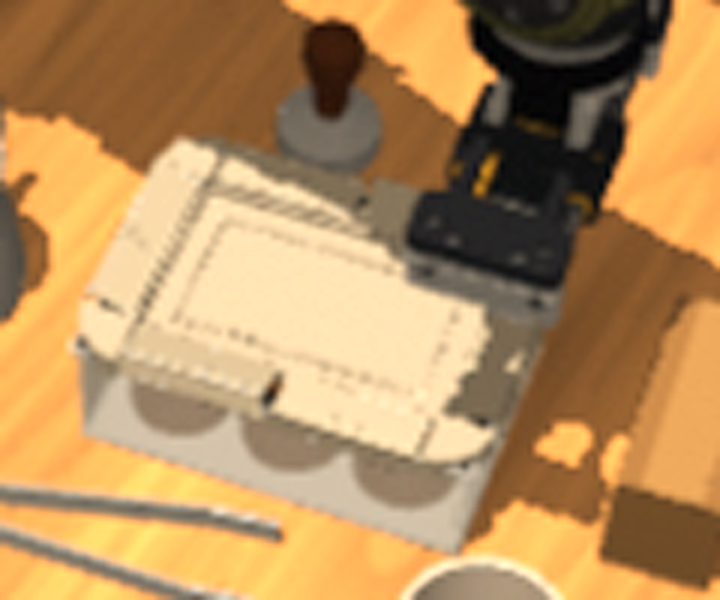

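Run:
```python
from h import *
c=manip.calibration("scene"); T=np.linalg.inv(np.array(c["world_from_camera"]))
for z in(78,100,150,175,200):
    P=T@[648.7,40.9,z,1]; u=c["cx"]+c["fx"]*P[0]/-P[2]; v=c["cy"]-c["fy"]*P[1]/-P[2]; print(z,(u-220)*6,(v-110)*6)
f=np.load("pics/scene2.npz"); X=cloud("scene",f["p"],f["d"].astype(float))
for (px,py) in [(490,240),(500,285),(480,290),(530,300),(420,265),(545,310),(500,300),(470,285),(510,330),(450,350)]:
    print(px,py,X[110+py//6,220+px//6].round(0))
```

```text
78 502.2972800063269 353.15869060683224
100 506.8270886677436 324.8714085433784
150 517.6169790994243 257.4918133135811
175 523.2866442777407 222.08647280319116
200 529.1521056697209 185.458444286124
490 240 [664. -38. 252.]
500 285 [674. -44. 238.]
480 290 [665. -39. 223.]
530 300 [685. -35. 224.]
420 265 [640. -49. 232.]
545 310 [690. -33. 221.]
500 300 [674. -39. 220.]
470 285 [659. -38. 221.]
510 330 [647.  50.  85.]
450 350 [625.  33.  75.]
```

Run:
```python
from h import *
f=np.load("pics/scene2.npz"); X=cloud("scene",f["p"],f["d"].astype(float))
for v in range(154,176,1):
    print(v,[tuple(X[v,u].round(0).astype(int)) for u in range(293,314,3)])
o=cv2.resize(f["p"][140:190,280:340],(720,600),interpolation=cv2.INTER_NEAREST); cv2.imwrite("pics/a3.png",cv2.convertScaleAbs(o,alpha=2)[:,:,::-1])
```

```text
154 [(np.int64(649), np.int64(-49), np.int64(239)), (np.int64(657), np.int64(-48), np.int64(242)), (np.int64(664), np.int64(-46), np.int64(244)), (np.int64(672), np.int64(-48), np.int64(252)), (np.int64(678), np.int64(-44), np.int64(251)), (np.int64(684), np.int64(-37), np.int64(248)), (np.int64(691), np.int64(-35), np.int64(251))]
155 [(np.int64(648), np.int64(-47), np.int64(232)), (np.int64(656), np.int64(-45), np.int64(235)), (np.int64(665), np.int64(-48), np.int64(243)), (np.int64(672), np.int64(-47), np.int64(247)), (np.int64(679), np.int64(-45), np.int64(250)), (np.int64(686), np.int64(-43), np.int64(252)), (np.int64(692), np.int64(-38), np.int64(251))]
156 [(np.int64(647), np.int64(-43), np.int64(223)), (np.int64(654), np.int64(-41), np.int64(225)), (np.int64(664), np.int64(-46), np.int64(238)), (np.int64(672), np.int64(-45), np.int64(241)), (np.int64(679), np.int64(-44), np.int64(245)), (np.int64(687), np.int64(-44), np.int64(250)), (np.int64(693), np.int64(-40), np.int64(249))]
157 [(np.int64(646), np.int64(-41), np.int64(216)), (np.int64(656), np.int64(-44), np.int64(225)),
[... 5349 characters left out ...]
t64(93), np.int64(-4)), (np.int64(654), np.int64(95), np.int64(0))]
174 [(np.int64(630), np.int64(12), np.int64(72)), (np.int64(640), np.int64(9), np.int64(83)), (np.int64(648), np.int64(11), np.int64(86)), (np.int64(657), np.int64(13), np.int64(90)), (np.int64(662), np.int64(23), np.int64(83)), (np.int64(648), np.int64(87), np.int64(0)), (np.int64(655), np.int64(94), np.int64(-3))]
175 [(np.int64(632), np.int64(8), np.int64(74)), (np.int64(641), np.int64(8), np.int64(80)), (np.int64(650), np.int64(9), np.int64(86)), (np.int64(657), np.int64(15), np.int64(84)), (np.int64(662), np.int64(23), np.int64(78)), (np.int64(650), np.int64(83), np.int64(1)), (np.int64(657), np.int64(88), np.int64(1))]
```

View pics/a3.png

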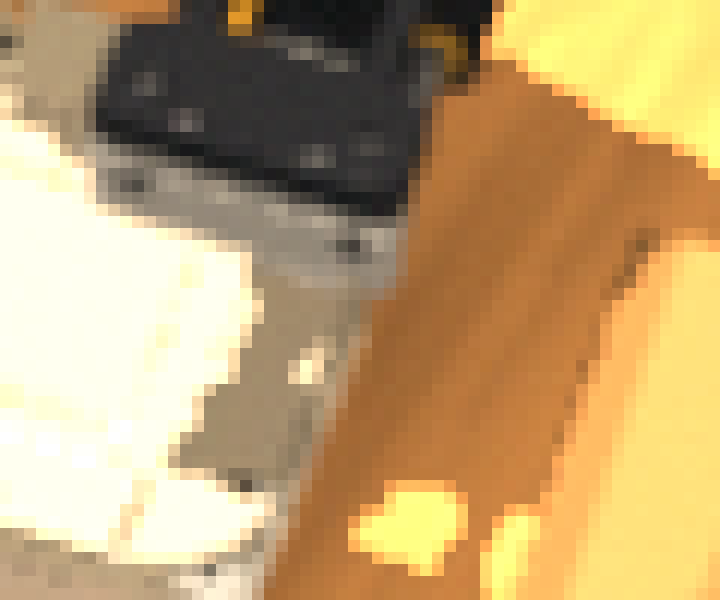

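The fingertips look higher than the state says: the body's underside reads about 212 mm where I expected 175, and one tip pixel reads about 122. I'll check this against the first picture, where the gripper was open and in plain view.

Run:
```python
from h import *
for k in("scene0","top0"):
    n=k[:-1]; f=np.load(f"pics/{k}.npz"); X=cloud(n,f["p"],f["d"].astype(float))
    m=(abs(X[...,0]-163)<110)&(abs(X[...,1]+525)<110)&(X[...,2]>60)&(f["d"]>0)
    Q=X[m]; print(k,m.sum())
    if m.sum(): 
        print(np.percentile(Q[:,2],[0,2,5,10,25,50,75,90]).round(0)); v,u=np.nonzero(m); print(u.min(),u.max(),v.min(),v.max())
        for z in range(60,300,15):
            q=Q[(Q[:,2]>=z)&(Q[:,2]<z+15)]
            if len(q): print(z,len(q),q.min(0).round(0),q.max(0).round(0))
f=np.load("pics/scene2.npz"); X=cloud("scene",f["p"],f["d"].astype(float))
m=(abs(X[...,0]-648)<110)&(abs(X[...,1]-41)<110)&(X[...,2]>96)
for z in range(95,300,15):
    q=X[m&(X[...,2]>=z)&(X[...,2]<z+15)]
    if len(q): print(z,len(q),q.min(0).round(0),q.max(0).round(0))
f=np.load("pics/scene0.npz")["p"]; cv2.imwrite("pics/a4.png",cv2.resize(f[130:240,0:110],(600,600))[:,:,::-1])
```

```text
scene0 1273
[203. 213. 221. 239. 312. 339. 347. 476.]
0 29 90 231
195 15 [ 140. -573.  203.] [ 188. -471.  210.]
210 64 [ 143. -581.  210.] [ 191. -466.  225.]
225 51 [ 142. -577.  225.] [ 190. -467.  240.]
240 44 [ 142. -483.  240.] [ 160. -466.  255.]
255 43 [ 141. -484.  255.] [ 160. -466.  269.]
270 37 [ 145. -482.  270.] [ 159. -467.  284.]
285 21 [ 141. -482.  285.] [ 158. -468.  300.]
top0 305
[ 60.  63.  67.  74.  93. 124. 152. 168.]
480 511 334 352
60 33 [ 251. -627.   60.] [ 272. -617.   75.]
75 35 [ 251. -626.   76.] [ 272. -617.   90.]
90 37 [ 250. -628.   90.] [ 273. -616.  105.]
105 39 [ 251. -627.  105.] [ 272. -616.  120.]
120 37 [ 251. -627.  122.] [ 272. -617.  134.]
135 39 [ 251. -628.  135.] [ 273. -617.  149.]
150 44 [ 251. -627.  150.] [ 273. -617.  165.]
165 37 [ 252. -624.  165.] [ 273. -616.  179.]
180 4 [ 262. -618.  180.] [ 270. -616.  182.]
110 4 [643.  25. 121.] [654.  30. 124.]
200 57 [620. -46. 208.] [695. 124. 215.]
215 188 [614. -46. 215.] [696. 120. 230.]
230 230 [614. -53. 230.] [697. 126. 245.]
245 499 [628. -54. 245.] [696. 131. 260.]
260 71 [633.  18. 260.] [674.  48. 275.]
275 16 [633.  18. 277.] [677.  35. 288.]
290 58 [615.   1. 290.] [686.  81. 305.]
```

View pics/a4.png

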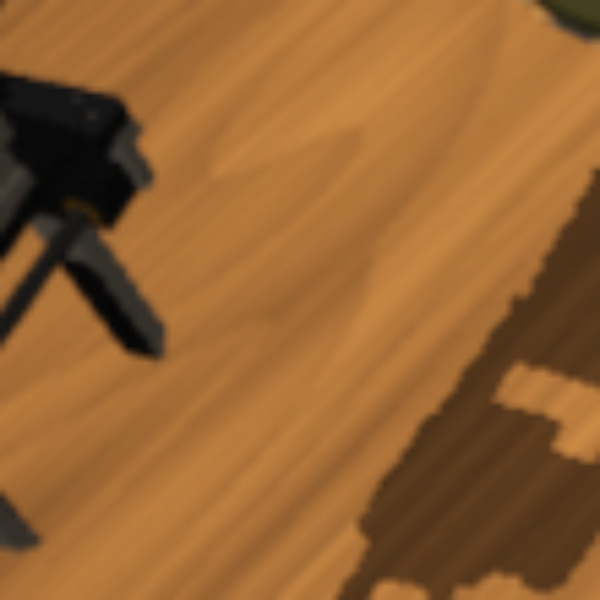

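The first picture also shows the fingertips at about 204 mm against a reading of 172. So the real tips sit about 33 mm above the reported z, while x and y agree. That explains the missing contact. I'll keep descending in guarded steps and use the contact force as the reference.

```bash
python3 -m inch '{"grip":[-1,-1,-1,-1],"travel":[[0,0,-1],[0,0,-1.8],[0,0,-2.0],[0,0,-2.0]],"turn":[[0,0,0],[0,0,0],[0,0,0],[0,0,0]]}'; python3 -m inch '{"grip":[-1,-1,-1],"travel":[[0,0,-0.15],[0,0,-0.3],[0,0,-0.3]],"turn":[[0,0,0],[0,0,0],[0,0,0]]}'; python3 -m inch '{"grip":[-1,-1],"travel":[[0,0,-0.2],[0,0,-0.2]],"turn":[[0,0,0],[0,0,0]]}'
```

```text
clock: 4.9
eef_pos: [648.7, 41.0, 58.2]
eef_rot: [3.141, -0.003, 0.179]
wrist_force: [0.5, 0.1, -0.4]
finger_gap: 0.3
clock: 5.28
eef_pos: [648.9, 40.9, 55.5]
eef_rot: [3.141, -0.003, 0.179]
wrist_force: [0.6, 0.6, 1.7]
finger_gap: 0.5
clock: 5.52
eef_pos: [649.3, 41.0, 54.1]
eef_rot: [3.141, -0.005, 0.179]
wrist_force: [1.0, 0.1, 4.5]
finger_gap: 0.6
```

Contact began at a reading of about 56, which is a real height of about 88. Pressing on.

```bash
python3 -m inch '{"grip":[-1,-1],"travel":[[0,0,-0.2],[0,0,-0.25]],"turn":[[0,0,0],[0,0,0]]}'; python3 -m inch '{"grip":[-1,-1],"travel":[[0,0,-0.2],[0,0,-0.25]],"turn":[[0,0,0],[0,0,0]]}';  python3 -m inch '{"grip":[-1,-1],"travel":[[0,0,-0.15],[0,0,-0.15]],"turn":[[0,0,0],[0,0,0]]}'
```

```text
clock: 5.78
eef_pos: [650.0, 41.1, 52.3]
eef_rot: [3.14, -0.007, 0.179]
wrist_force: [0.6, 0.3, 4.5]
finger_gap: 0.7
clock: 6.02
eef_pos: [650.3, 41.2, 50.2]
eef_rot: [3.14, -0.008, 0.179]
wrist_force: [1.2, 0.6, 3.8]
finger_gap: 0.2
clock: 6.28
eef_pos: [649.9, 41.1, 48.0]
eef_rot: [3.141, -0.006, 0.179]
wrist_force: [-0.0, -0.1, 0.9]
finger_gap: 0.5
```

```bash
python3 -m inch '{"grip":[-1,-1],"travel":[[0,0,-0.15],[0,0,-0.15]],"turn":[[0,0,0],[0,0,0]]}'; python3 -m inch '{"grip":[-1,-1],"travel":[[0,0,-0.15],[0,0,-0.15]],"turn":[[0,0,0],[0,0,0]]}'
```

```text
clock: 6.52
eef_pos: [650.0, 41.1, 47.6]
eef_rot: [3.14, -0.007, 0.179]
wrist_force: [-3.9, -0.2, 11.3]
finger_gap: 0.4
clock: 6.78
eef_pos: [650.1, 41.1, 47.5]
eef_rot: [3.14, -0.008, 0.179]
wrist_force: [-6.9, -0.6, 13.4]
finger_gap: 0.6
```

Section 1 is firm at a reading of 47.5, a real height of 81, so the z offset is 33.5 mm. Lift straight up and go to press2.

```bash
python3 -m inch '{"grip":[-1,-1,-1,-1,-1,-1],"travel":[[-0.1,0,1.5],[-0.1,0,3],[-3.6,2.7,3],[-7.1,5.4,2.5],[-7.1,5.4,1.2],[-7.1,5.4,1.2]],"turn":[[0,0,0],[0,0,0],[0,0,0],[0,0,0],[0,0,0],[0,0,0]]}'
```

```text
clock: 7.52
eef_pos: [579.2, 94.9, 59.2]
eef_rot: [3.14, -0.007, 0.179]
wrist_force: [0.8, -0.9, 0.8]
finger_gap: 0.4
```

Run:
```python
from h import *
p,d=manip.camera("scene"); np.savez("pics/scene5.npz",p=p,d=d)
cv2.imwrite("pics/a5.png",cv2.convertScaleAbs(cv2.resize(p[110:210,220:340],(720,600),interpolation=cv2.INTER_CUBIC),alpha=1.5)[:,:,::-1])
```

```text
(no output)
```

View pics/a5.png

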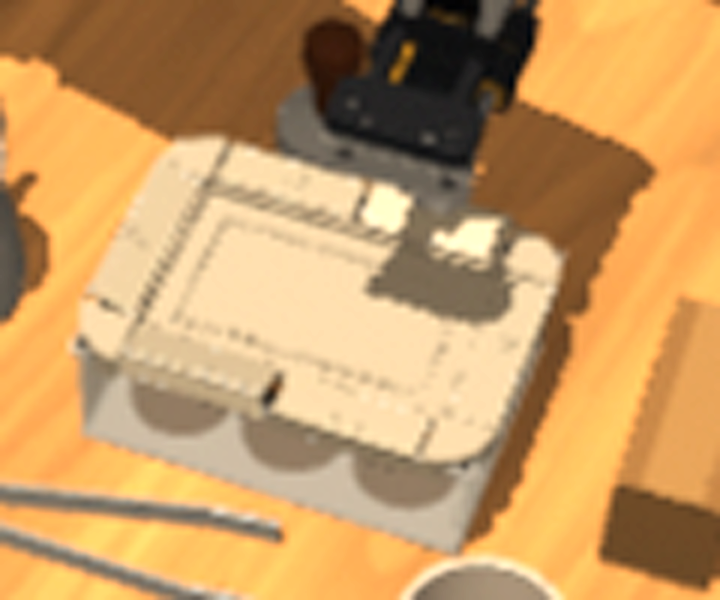

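End 1 (crop about 500,330) now lies flush and the box hasn't moved. The tool is over section 2 (about 420,230). Pressing.

```bash
python3 -m inch '{"grip":[-1,-1,-1,-1],"travel":[[0,0,-0.2],[0,0,-0.4],[0,0,-0.6],[0,0,-0.6]],"turn":[[0,0,0],[0,0,0],[0,0,0],[0,0,0]]}'; python3 -m inch '{"grip":[-1,-1,-1],"travel":[[0,0,-0.2],[0,0,-0.4],[0,0,-0.4]],"turn":[[0,0,0],[0,0,0],[0,0,0]]}';  python3 -m inch '{"grip":[-1,-1],"travel":[[0,0,-0.15],[0,0,-0.25]],"turn":[[0,0,0],[0,0,0]]}'; python3 -m inch '{"grip":[-1,-1],"travel":[[0,0,-0.1],[0,0,-0.15]],"turn":[[0,0,0],[0,0,0]]}'
```

```text
clock: 8.07
eef_pos: [579.7, 94.6, 53.5]
eef_rot: [3.14, -0.007, 0.178]
wrist_force: [0.2, -0.4, 0.1]
finger_gap: 0.5
clock: 8.45
eef_pos: [580.1, 95.0, 50.2]
eef_rot: [3.141, -0.009, 0.178]
wrist_force: [-1.1, 2.5, 6.0]
finger_gap: 0.3
clock: 8.7
eef_pos: [580.3, 95.2, 48.0]
eef_rot: [3.141, -0.01, 0.179]
wrist_force: [0.3, 0.3, -0.1]
finger_gap: 0.6
clock: 8.95
eef_pos: [580.4, 95.2, 47.5]
eef_rot: [3.141, -0.01, 0.179]
wrist_force: [-6.5, -0.6, 14.5]
finger_gap: 0.4
```

Section 2 has snapped and is firm at 47.5. Section 3 measured shut, so I'll tap it on the way to confirm.

```bash
python3 -m inch '{"grip":[-1,-1,-1,-1,-1,-1],"travel":[[-0.1,0,2],[-3.6,-0.7,3],[-7.7,-1.4,2],[-7.7,-1.4,0.7],[-7.7,-1.4,0.2],[-7.7,-1.4,0.2]],"turn":[[0,0.4,0],[0,0.4,0],[0,0.4,0],[0,0.4,0],[0,0.4,0],[0,0.4,0]]}';python3 -m inch '{"grip":[-1,-1],"travel":[[0,0,-0.15],[0,0,-0.3]],"turn":[[0,0,0],[0,0,0]]}'
```

```text
clock: 9.7
eef_pos: [504.0, 81.2, 49.1]
eef_rot: [-3.141, -0.003, 0.179]
wrist_force: [0.4, -0.1, 1.1]
finger_gap: 0.6
clock: 9.95
eef_pos: [504.8, 81.4, 47.2]
eef_rot: [-3.141, -0.004, 0.179]
wrist_force: [-6.0, -1.0, 21.3]
finger_gap: 0.7
```

Section 3 is firm and shut. On to press4.

```bash
python3 -m inch '{"grip":[-1,-1,-1,-1,-1,-1],"travel":[[-0.1,0,2],[-2.4,-3.7,3.2],[-4.7,-7.5,2.5],[-4.7,-7.5,1],[-4.7,-7.5,0.7],[-4.7,-7.5,0.7]],"turn":[[0,0,0],[0,0,0],[0,0,0],[0,0,0],[0,0,0],[0,0,0]]}';python3 -m inch '{"grip":[-1,-1,-1],"travel":[[0,0,-0.2],[0,0,-0.4],[0,0,-0.4]],"turn":[[0,0,0],[0,0,0],[0,0,0]]}';python3 -m inch '{"grip":[-1,-1,-1],"travel":[[0,0,-0.2],[0,0,-0.3],[0,0,-0.3]],"turn":[[0,0,0],[0,0,0],[0,0,0]]}'
```

```text
clock: 10.7
eef_pos: [458.4, 6.9, 54.2]
eef_rot: [3.141, -0.004, 0.179]
wrist_force: [-1.0, -2.5, 5.9]
finger_gap: 0.6
clock: 11.08
eef_pos: [459.0, 7.6, 50.1]
eef_rot: [3.141, -0.004, 0.18]
wrist_force: [-1.1, -0.9, 2.2]
finger_gap: 0.3
clock: 11.45
eef_pos: [459.4, 8.1, 47.6]
eef_rot: [-3.141, -0.004, 0.18]
wrist_force: [-2.1, 2.6, 8.2]
finger_gap: 0.3
```

```bash
python3 -m inch '{"grip":[-1,-1,-1],"travel":[[0,0,-0.1],[0,0,-0.15],[0,0,-0.15]],"turn":[[0,0,0],[0,0,0],[0,0,0]]}'; python3 -m inch '{"grip":[-1,-1,-1,-1,-1,-1],"travel":[[0,-0.1,2],[3.3,-2.8,3.2],[6.7,-5.5,2.5],[6.7,-5.5,1],[6.7,-5.5,0.7],[6.7,-5.5,0.7]],"turn":[[0,0,0],[0,0,0],[0,0,0],[0,0,0],[0,0,0],[0,0,0]]}';python3 -m inch '{"grip":[-1,-1,-1],"travel":[[0,0,-0.2],[0,0,-0.4],[0,0,-0.4]],"turn":[[0,0,0],[0,0,0],[0,0,0]]}';python3 -m inch '{"grip":[-1,-1,-1],"travel":[[0,0,-0.2],[0,0,-0.3],[0,0,-0.4]],"turn":[[0,0,0],[0,0,0],[0,0,0]]}'
```

```text
clock: 11.82
eef_pos: [459.6, 8.2, 47.1]
eef_rot: [-3.142, -0.004, 0.181]
wrist_force: [-10.6, -1.8, 21.9]
finger_gap: 0.1
clock: 12.58
eef_pos: [526.0, -46.1, 54.0]
eef_rot: [-3.141, -0.004, 0.181]
wrist_force: [0.1, 0.5, -0.7]
finger_gap: 0.8
clock: 12.95
eef_pos: [526.2, -46.0, 50.8]
eef_rot: [3.141, -0.005, 0.182]
wrist_force: [0.2, -3.1, 5.9]
finger_gap: 0.4
clock: 13.32
eef_pos: [526.2, -45.7, 47.4]
eef_rot: [3.141, -0.006, 0.182]
wrist_force: [-4.7, 0.3, 16.7]
finger_gap: 0.6
```

Section 5 has snapped. I'll tap section 6 at about (603,-33), then rise and look.

```bash
python3 -m inch '{"grip":[-1,-1,-1,-1,-1,-1],"travel":[[0,0,2],[3.8,0.7,3],[7.7,1.3,2],[7.7,1.3,0.7],[7.7,1.3,0.1],[7.7,1.3,0.1]],"turn":[[0,0,0],[0,0,0],[0,0,0],[0,0,0],[0,0,0],[0,0,0]]}';python3 -m inch '{"grip":[-1,-1],"travel":[[0,0,-0.15],[0,0,-0.2]],"turn":[[0,0,0],[0,0,0]]}'; python3 -m inch '{"grip":[-1,-1,-1,-1,-1,-1,-1,-1,-1,-1],"travel":[[0,0,4],[0,0,9],[0,0,14],[0,-5,14],[0,-10,14],[-2,-15,14],[-4,-20,14],[-6,-25,14],[-8,-30,14],[-8,-30,14]],"turn":[[0,0,0],[0,0,0],[0,0,0],[0,0,0],[0,0,0],[0,0,0],[0,0,0],[0,0,0],[0,0,0],[0,0,0]]}'
python3 - <<'E'
from h import *
from fit import fit
ims=[]
a=np.radians(10.2);c=np.array([553,24.])
R=np.array([[np.cos(a),-np.sin(a)],[np.sin(a),np.cos(a)]])
pts={1:(97,0),2:(39,67),3:(-39,67),4:(-97,0),5:(-39,-67),6:(39,-67)}
for n in("top","scene"):
    p,d=manip.camera(n); np.savez(f"pics/{n}9.npz",p=p,d=d)
    cv2.imwrite(f"pics/{n}9.png",cv2.resize(p,(800,600),interpolation=cv2.INTER_CUBIC)[:,:,::-1])
    X=cloud(n,p,d.astype(float))
    m=(X[...,2]>65)&(X[...,2]<100)&(X[...,0]>420)&(X[...,0]<700)&(X[...,1]>-80)&(X[...,1]<130)&(d>0)
    k,l,st,_=cv2.connectedComponentsWithStats(m.astype(np.uint8)); i=1+st[1:,4].argmax(); Q=X[l==i]
    b=fit(n,Q); print(n,np.degrees(b[1]),b[2],b[3])
    L=(Q[:,:2]-c)@R; pan=np.median(Q[(abs(L)<[50,30]).all(1),2]); print("panel",pan)
    for k,(x,y) in pts.items():
        o=np.array([np.sign(x)*(k in(1,4)),np.sign(y)*(k not in(1,4))]); row=[]
        for r in(-12,-6,0,5):
            mm=(abs(L-np.array([x,y])-o*r)<np.where(o!=0,3,25)).all(1); row.append(round(float(np.median(Q[mm,2])-pan),1) if mm.any() else None)
        print(k,row)
E
```

```text
clock: 14.08
eef_pos: [602.3, -32.6, 48.3]
eef_rot: [3.141, -0.005, 0.182]
wrist_force: [0.2, -0.1, -0.3]
finger_gap: 0.4
clock: 14.32
eef_pos: [602.2, -32.7, 47.5]
eef_rot: [3.141, -0.006, 0.182]
wrist_force: [-4.1, 1.1, 11.8]
finger_gap: 0.4
clock: 15.58
eef_pos: [520.2, -335.5, 187.2]
eef_rot: [3.141, -0.006, 0.178]
wrist_force: [0.5, -0.7, -0.2]
finger_gap: 0.6
top 10.5 [550.64250021  25.91885423] [206.62735253 148.16722303]
panel 72.11503934842801
1 [8.5, 8.4, 8.6, 8.7]
2 [8.3, 8.6, 9.0, 8.7]
3 [8.3, 9.1, 8.9, 9.2]
4 [8.9, 9.0, 9.0, 8.6]
5 [8.7, 8.9, 8.7, 8.8]
6 [8.7, 8.9, 8.3, 8.7]
scene 10.25 [555.0770712   22.38186496] [207.40049057 150.44490096]
panel 71.8169880994244
1 [9.7, 9.0, 9.4, 8.4]
2 [8.3, 9.7, 9.0, 8.2]
3 [8.4, 9.2, 9.0, 9.1]
4 [8.2, 8.5, 9.6, 9.2]
5 [8.3, 8.7, 9.3, 8.2]
6 [8.5, 9.1, 8.9, 7.6]
```

View pics/scene9.png

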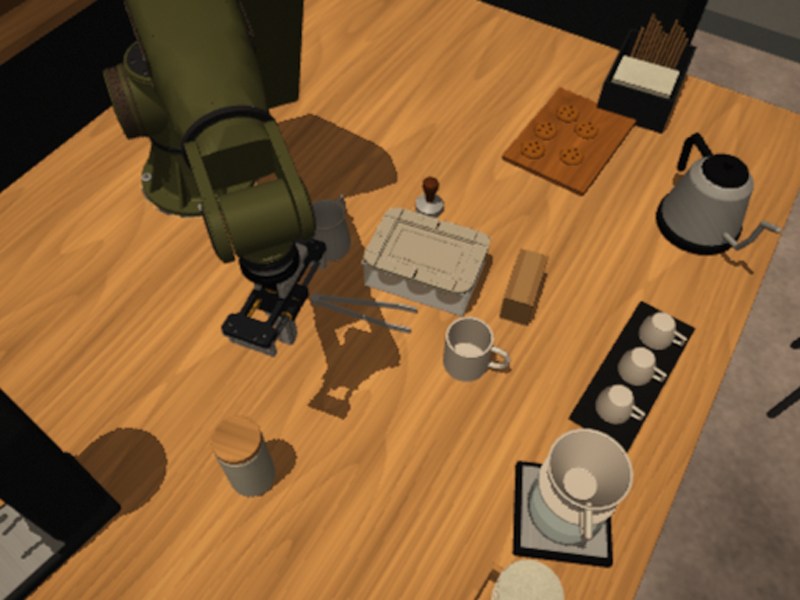

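View pics/top9.png

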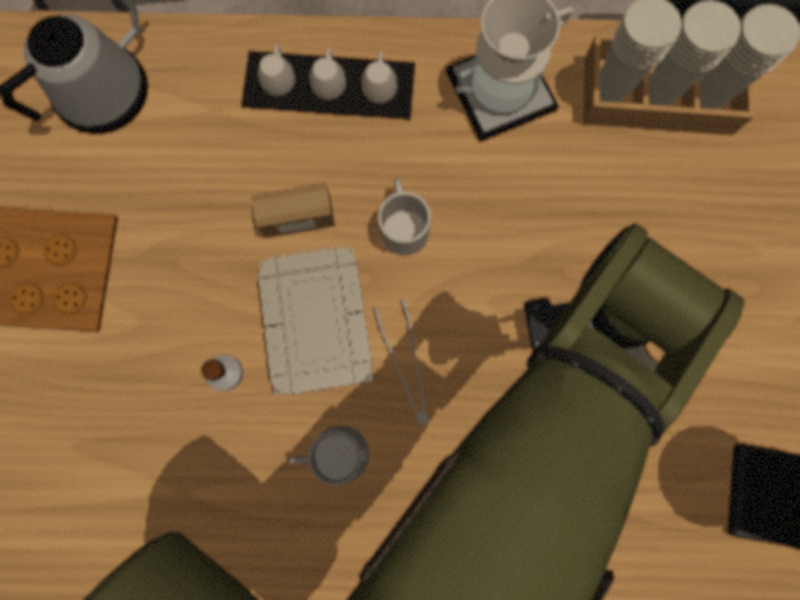

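Both pictures show the whole rim flush at about 9 mm above the panel (lid near 315,322 in the top view). The tamper, jug, tongs, mug, carton and tumbler are at the same pixels as before, and the arm is clear.

```bash
python3 -c "
from cell import manip
print(manip.sign_off())"
```

```text
the job is handed in; nothing more can be done
None
```

The whole rim is shut, and I handed the job in at about 16 s on the robot's clock.

- **What I did:** I pressed sections 1, 2, 4 and 5 down with the closed fingertips until each snapped. Sections 3 and 6 already measured shut. I tapped both, and they were firm.
- **Last checks:** In both camera views all six sections lie flat, about 9 mm above the sunken panel (81 mm above the counter). The box stands where it was, to within the measuring scatter, and the things around it look unmoved in the pictures. The highest wrist force I read was about 24 N, and the arm was clear of everything at hand-in.
- **Reported height was wrong:** The real fingertips sat about 33.5 mm above the reported z. My first presses on section 1 therefore met no contact. I confirmed the offset in the pictures and by touch, then worked from contact force.
- **Camera disagreement:** The two cameras placed the box centre about 7 mm apart at first and 6 mm apart at the end. I used the mean, and it was close enough for every press.

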